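# Clip the potter's-wheel spindle back into its bearing

### The job

The spindle of the potter's wheel is back in its bearing: take the open steel retaining clip from the wooden parts board and push it sideways into the groove at the foot of the spindle, flat on the bearing's washer with its thumb tab up, until its legs snap round the shaft and it is fully home. Let go of it, and leave the other parts and tools lying where they are.

Things in the scene. Friction and masses are not known exactly. Their poses are not given: they have to be found in the camera images.
- clip_bore (a point): Open fork-shaped retaining clip of plain steel, about 115 g, lying flat on the board, thumb tab up. Point: centre of its bore, on the underside. Axes: x out of the open mouth (the way it is pushed), z up. Plate 6 mm thick, 95 mm long (x -70 to +25 mm), 59 mm wide over the legs' splayed tips; a 30 mm wide tongue (y +-15 mm) runs back from x -35 to -70 mm
- clip_tab (a point): Middle of the clip's thumb tab, turned up at the tongue's rear end: 30 mm wide (y), 6 mm thick (x), 30 mm high from the underside. It lies 67 mm behind the bore centre and 15 mm above the underside; axes as clip_bore. Grip it across its 30 mm width, or push on its upright face
- clip_mouth (a point): Middle between the two rounded nubs inside the clip's legs, 9 mm ahead of the bore centre, 3 mm above the underside. The nubs stand 19 mm apart; the leg tips splay outward as a guide. The legs are sprung: passing the 24 mm groove core takes about 10 N (peaks to 18 N if pushed briskly); then the nubs close behind the core and the clip stops hard against it
- seat (a point): Where the bore centre must come: on the upright spindle's axis, on the top of the steel thrust washer (76 mm across), 134 mm above the bench. The groove lies just above the washer: core 24 mm across, 10 mm high, with the 32 mm shaft above. It is round, so the clip may come from any side. The spindle may turn; that does not matter
- flange (a point): Centre of the top face of the spindle's round driver flange: 110 mm across, 12 mm thick, 98 mm above the seat, with a 14 mm high spigot on it and a 52 mm boss reaching 12 mm below it. Its underside is 86 mm above the seat and overhangs the groove: the clip is brought in under it with the tool leaning outward some 25 to 45 degrees
- bridge: Grey steel bearing bridge, 200 x 180 mm (236 mm over its feet), fixed to the bench; origin on the bench under the spindle. Its top plate is 96 mm up; on it a 98 mm square bearing flange (top 110 mm up, bolt heads to 117 mm at the corners) and a round housing 78 mm across at the foot, rising to the washer
- board: Wooden parts board the clip lies on, 280 x 240 x 18 mm, fixed; origin at the centre of its underside, on the bench; x along its 280 mm length
- spacer: Dark steel spacer ring on the board, 62 mm outside, 12 mm high: leave it. Origin at centre of underside
- bush: Brass flanged bush on the board, 56 mm across, 40 mm high: leave it. Origin at centre of underside
- wrench: Steel wrench, 170 mm long, lying on the bench on the robot's side: leave it
- mallet: Rubber mallet, 260 mm long, lying on the bench on the robot's left: leave it
- cup: Unglazed cup, 84 mm across, 95 mm high, standing on the robot's right: leave it
- oiler: Grey oil bottle, 54 mm across, 130 mm high, standing on the robot's right: leave it
Mind the look-alikes: they are no part of the job. Of the things like the part that bears clip_bore, leave any that is black; of the rest the larger one is meant.

How it is judged:
At the end, for the whole second after the job is handed in: The clip is snapped into the groove: its bore centre within 4 mm of the spindle's axis and within 4 mm above (3 mm below) the washer's top, flat to within 0.1 rad with its tab up, at rest and released (horizontal distance between clip_bore and seat below 0.004 m and z of clip_bore in the frame of seat between -0.003 and 0.004 m and angle between clip_bore's own z axis and vertical below 0.1 rad and linear speed of clip below 0.02 m/s); the robot touches nothing.
It fails at once if the spacer or the bush was moved more than 25 mm (distance of any of spacer, bush from where it was at the start of the episode above 0.025 m).
It fails at once if the wrench, mallet, cup or oil bottle was moved more than 25 mm (distance of any of wrench, mallet, cup, oiler from where it was at the start of the episode above 0.025 m).
It also fails if it takes over 45 s, if anything falls off the work surface, if the arm or the gripper's body presses on something with over 40 N, if the wrist force passes 120 N, or if a joint passes its speed limit or range.

### The arm

A 6-joint arm with a two-finger parallel gripper is mounted at the origin on the work surface. World frame = base frame: x ahead of the robot, y to its left, z up, the work surface at z = 0. Lengths are in m, angles in rad, forces in N, time in s.
With the tool pointing down it reaches from about 0.3 to 0.875 m from the base axis. Payload 6.4 kg.
Tool frame: the origin (TCP) lies at the very end of the fingers, on their centre line; the grasp point (between the pads) lies 19 mm behind it (grasp_offset is the distance from the TCP to the grasp point, in m); z points along the fingers, y is the line along which they close (so a half turn about z gives the same grasp; the last joint's range is limited). The gripper opens to 88 mm and grips with 3 to 60 N. Pads are 18 mm wide; open, the fingers measure 123 mm over their backs; the gripper's body (75 mm by 187 mm) begins 45 mm behind the grasp point.
Start: joints at [0.97, 0.181, 1.607, -0, 1.354, -0.206], TCP at [0.221, 0.531, 0.239] pointing down, gripper open.
Joint ranges: [-2.99, 2.99], [-0.89, 2.07], [0.3, 2.58], [-1.14, 4.28], [0, 2.63], [-3.12, 3.12]. Speed limits (rad/s): [2.57, 2.57, 3.01, 3.14, 3.14, 3.14].

### API

Orientations are given as a rotation vector (axis times angle).
In Python, from cell import * gives the robot as it stands. Calls block until the motion is done:
- reach(position, orientation): joint-space move of the TCP to a pose.
- line_to(position, feed=0.15, rotation=None, stop_force=None): straight line of the TCP; rotation=None keeps the orientation; feed is the mean speed in m/s. With stop_force (N) it stops when the force on the tool has changed by that much, and returns True; else False.
- goto_joints(angles): joint-space move.
- open_jaws() and clamp(): open the fingers fully, or close them until they stop; the grip force is fixed at half the most.
- dwell(seconds).
- solve_ik(position, orientation): joint angles nearest the present ones, or None.
- state(): the state.
- camera(name): name is "side" or "top" or "wrist"; returns the picture (480x640x3 uint8, red, green, blue); there is no depth.
- calibration(name): a dict with "fovy" (degrees; the focal length in pixels is half the picture's height over the tangent of half this angle, whatever the lens; pixels are square), "cx", "cy" (the principal point, pixels), "k1" (the pictures are not rectified: a ray, as slopes to the right and down, at radius r is drawn at 1 + k1 r^2 times it, then the intrinsics apply), "R" (3x3) and "t" (3): a world point X has camera coordinates R X + t. Camera axes: x right, y down, z forward; pixel columns grow to the right and rows downward; lengths in m; the calibration is good to about 2 mm. A picture is of the moment at which its call begins: read the wrist's pose just before it. calibration takes no time and is no camera call; for the wrist camera it gives the pose at the moment of the call.
A pose or a line that the arm cannot do raises MotionError and nothing moves.
- finish_job(): hands the job in, once; it reports no verdict.
The state is a dict: "time_s": time; "joints": joint angles; "joint_velocities": joint speeds; "joint_torque": joint torques, N m; "position": TCP position; "orientation": TCP orientation; "contact_force": force on the tool from outside, world axes, zero at the start; "torque": the same for the moment, N m; "opening": opening from 0.0 (shut) to 1.0 (fully open).
Only numpy, scipy, OpenCV 4.12 (cv2) and the standard library are available. Lean on these libraries where they do the work, as an engineer would, in place of code of your own. Each camera call takes 0.05 s, during which the arm holds its last target. There are 200 camera calls.

## Working session

There is one attempt and no reset: what is moved stays moved. The work goes in short steps, each a Python script; the robot and the scene stay as the last script left them, time stands still between calls to the robot, and variables do not carry over. Pictures are saved under pics/ and viewed, on a budget of 10 in all, crops included, one or two more only if the job needs it, and the job is handed in when it is done.

```bash
ls; mkdir -p pics; python3 - <<'E'
from cell import *
import cv2,numpy as np
for n in("top","side"):
    im=camera(n); cv2.imwrite(f"pics/{n}0.png",im[:,:,::-1]); c=calibration(n); print(n,c)
s=state();print(s["time_s"],s["position"],s["orientation"])
E
```

```text
pics
top {'fovy': 57.333476990399426, 'cx': 316.924404270389, 'cy': 243.15723386221705, 'k1': 0.03383729837246276, 'R': array([[-0.0044694 , -0.99998818,  0.00191402],
       [-0.98686826,  0.00410169, -0.16147511],
       [ 0.16146535, -0.00261059, -0.98687493]]), 't': array([-0.00719909,  0.54059337,  1.09480545])}
side {'fovy': 53.59709527923728, 'cx': 311.31202347848506, 'cy': 246.13394075155804, 'k1': 0.03400159172256247, 'R': array([[ 0.99596187, -0.08971692, -0.00328934],
       [-0.06578844, -0.70441677, -0.70673114],
       [ 0.06108867,  0.70409367, -0.70747458]]), 't': array([-0.51685184,  0.13559215,  1.43287716])}
0.1 [0.22085476 0.53038617 0.23792159] [-6.15996465e-01 -3.07998440e+00  2.21271998e-03]
```

View pics/top0.png

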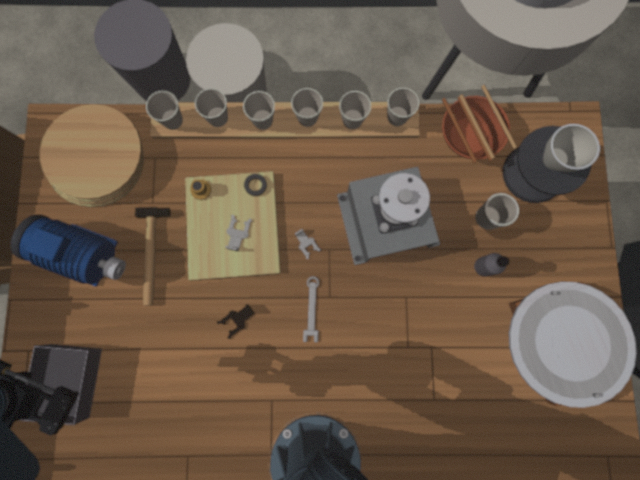

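View pics/side0.png

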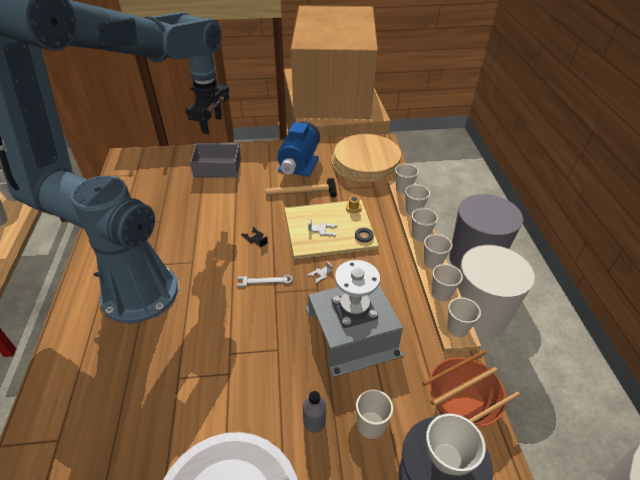

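The top view shows the target clip on the board at about (238,233), with the tab end lower-left and the mouth up. A smaller grey clip lies at (306,243), a black one at (237,320), and the flange is at (404,198). In the side view the clip is at (322,230) and the flange at (357,280). Next: a rough position, then a wrist view.

```bash
cat > h.py <<'E'
from cell import *
import numpy as np, cv2
from scipy.spatial.transform import Rotation as Ro
def ray(c,px):
    f=240/np.tan(np.radians(c["fovy"]/2)); K=np.array([[f,0,c["cx"]],[0,f,c["cy"]],[0,0,1.]])
    u=cv2.undistortPoints(np.array([[px]],float),K,np.array([c["k1"],0,0,0.]))[0,0]
    d=c["R"].T@np.array([u[0],u[1],1]); return -c["R"].T@c["t"], d/np.linalg.norm(d)
def on(c,px,z):
    o,d=ray(c,px); return o+d*(z-o[2])/d[2]
def tri(obs):
    A=np.zeros((3,3));b=np.zeros(3)
    for c,p in obs:
        o,d=ray(c,p);M=np.eye(3)-np.outer(d,d);A+=M;b+=M@o
    x=np.linalg.solve(A,b)
    return x,[round(1e3*np.linalg.norm((np.eye(3)-np.outer(ray(c,p)[1],ray(c,p)[1]))@(x-ray(c,p)[0])),1) for c,p in obs]
def proj(c,X):
    f=240/np.tan(np.radians(c["fovy"]/2)); K=np.array([[f,0,c["cx"]],[0,f,c["cy"]],[0,0,1.]])
    return cv2.projectPoints(np.array([X],float),cv2.Rodrigues(c["R"])[0],c["t"],K,np.array([c["k1"],0,0,0.]))[0][0,0]
def rot(z,y):  # tool z dir, closing dir y -> rotvec
    z=np.array(z,float)/np.linalg.norm(z);y=np.array(y,float);y-=z*(y@z);y/=np.linalg.norm(y)
    return Ro.from_matrix(np.column_stack([np.cross(y,z),y,z])).as_rotvec()
def snap(n,fn):
    c=calibration(n);im=camera(n)
    cv2.imwrite("pics/"+fn+".png",im[:,:,::-1]);np.save("pics/"+fn+".npy",c,allow_pickle=True);return im,c
def cal(fn): return np.load("pics/"+fn+".npy",allow_pickle=True).item()
E
python3 - <<'E'
from h import *
ct,cs=calibration("top"),calibration("side")
print("clip",on(ct,(238,233),.022),tri([(ct,(238,233)),(cs,(320,230))]))
print("flange",on(ct,(404,198),.232),tri([(ct,(404,198)),(cs,(357,277))]))
c=calibration("wrist");s=state()
Rt=Ro.from_rotvec(s["orientation"]).as_matrix()
print("cam in tool:",Rt.T@(-c["R"].T@c["t"]-s["position"]),Rt.T@c["R"].T@[0,0,1],"imgx",Rt.T@c["R"].T@[1,0,0],c["fovy"])
E
```

```text
clip [0.57230067 0.19951066 0.022     ] (array([0.56965689, 0.19993711, 0.01748833]), [np.float64(3.4), np.float64(3.4)])
flange [ 0.60938997 -0.20053264  0.232     ] (array([ 0.61245122, -0.20142004,  0.22763416]), [np.float64(1.8), np.float64(1.8)])
cam in tool: [ 0.07690682  0.00043674 -0.14577   ] [-0.298112    0.00175741  0.95452928] imgx [ 9.73709719e-04  9.99998345e-01 -1.53702420e-03] 70.85502014219924
```

```bash
python3 - <<'E'
from h import *
dn=rot([0,0,-1],[0,1,0])
reach([.57,.20,.26],dn); snap("wrist","c1")
line_to([.57,.26,.26],feed=.3); snap("wrist","c2")
t=rot([.6,0,-.8],[0,1,0])
for i,(p) in enumerate([[.47,-.16,.30],[.47,-.24,.30]]):
    j=solve_ik(p,t); print(j)
    if j is not None:
        reach(p,t); snap("wrist",f"s{i}")
print(state()["time_s"],state()["position"])
a=[cv2.imread(f"pics/{n}.png") for n in("c1","c2","s0","s1")]
m=np.vstack([np.hstack(a[:2]),np.hstack(a[2:])]); cv2.imwrite("pics/m.png",cv2.resize(m,(800,600),interpolation=cv2.INTER_AREA))
E
```

```text
[-0.8850624  -0.45925769  2.17117354  0.56126544  1.06020982 -2.64304524]
[-1.02613858 -0.31901524  2.07813968  0.61424531  1.09825342 -2.80409347]
4.4167 [ 0.47017793 -0.23943487  0.29944349]
```

View pics/m.png

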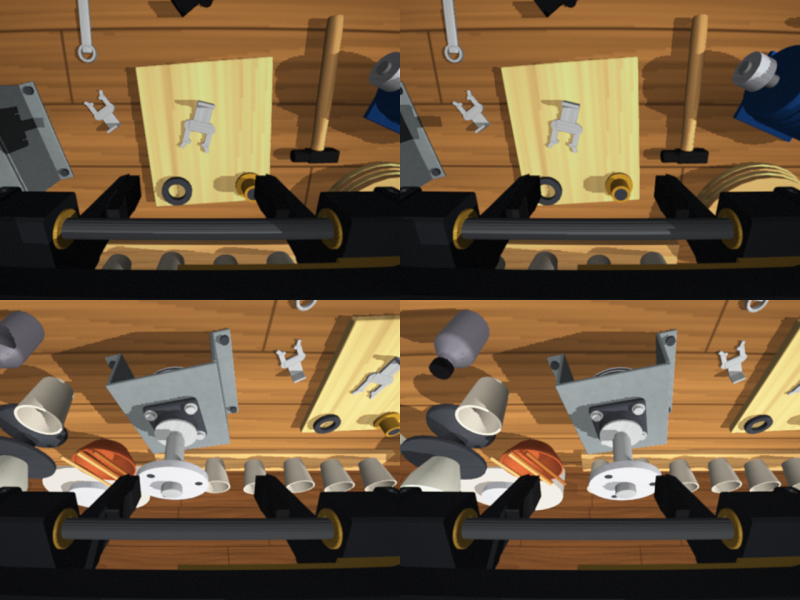

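The wrist views show the clip with its tab towards the robot and its mouth away (c1 around (315,200) at full resolution). The spindle, its washer and the flange are clear in s0 and s1. Next I'll enlarge crops to get pixel positions.

```bash
python3 - <<'E'
import cv2,numpy as np
def crop(n,x,y,w,h,s):
    im=cv2.resize(cv2.imread(f"pics/{n}.png")[y:y+h,x:x+w],None,fx=s,fy=s,interpolation=cv2.INTER_CUBIC)
    for i in range(0,w,20):
        cv2.line(im,(i*s,0),(i*s,6),(0,0,255),1); cv2.putText(im,str(x+i),(i*s,16),0,.35,(0,0,255),1)
    for i in range(0,h,20):
        cv2.line(im,(0,i*s),(6,i*s),(0,0,255),1); cv2.putText(im,str(y+i),(8,i*s+4),0,.35,(0,0,255),1)
    return im
a=np.hstack([crop("c1",270,150,100,100,3),crop("c2",220,150,100,100,3)])
b=np.hstack([crop("s0",200,180,150,150,2),crop("s1",280,180,150,150,2)])
cv2.imwrite("pics/m2.png",np.vstack([a,b]))
E
```

```text
(no output)
```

View pics/m2.png

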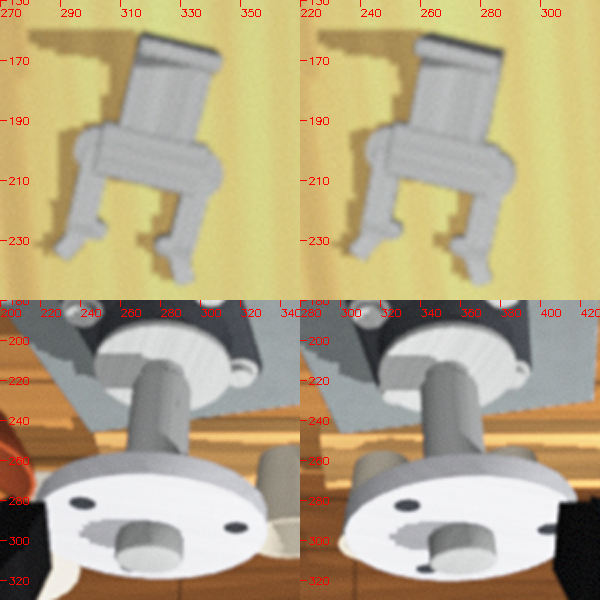

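```bash
python3 - <<'E'
from h import *
c1,c2,s0,s1=map(cal,("c1","c2","s0","s1")); ct,cs=calibration("top"),calibration("side")
for n,a,b in [("tabtop",(329,167),(273,168)),("nubs",(314,228),(262,228)),("tips",(311,240),(260.5,240))]:
    x,e=tri([(c1,a),(c2,b)]); print(n,x.round(4),e, on(c1,a,.048 if n=="tabtop" else .024).round(4),on(c2,b,.048 if n=="tabtop" else .024).round(4))
x,e=tri([(s0,(274.5,308.5)),(s1,(362,308.5))]);print("spigot",x.round(4),e)
P=[]
for n,c in (("s0",s0),("s1",s1)):
    im=cv2.imread(f"pics/{n}.png");h=cv2.inRange(im,(225,)*3,(255,)*3)
    h=cv2.morphologyEx(h,cv2.MORPH_OPEN,np.ones((3,3)))
    cs_,_=cv2.findContours(h,cv2.RETR_EXTERNAL,cv2.CHAIN_APPROX_NONE)
    k=[q for q in cs_ if cv2.pointPolygonTest(q,(275 if n=="s0" else 362,290),True)>-30]
    k=max(k,key=cv2.contourArea);hl=cv2.convexHull(k);el=cv2.fitEllipse(hl);print(n,el,cv2.contourArea(k))
    P.append((c,el[0]));print(on(c,el[0],.232).round(4))
X,e=tri(P);print("flange",X.round(4),e)
ax=X[:2]
for n,c in (("s0",s0),("s1",s1)):
  for z in(.124,.134,.144):
    th=np.linspace(0,6.28,100);q=np.array([proj(c,[ax[0]+.038*np.cos(t),ax[1]+.038*np.sin(t),z]) for t in th])
    print(n,z,q.min(0).round(1),q.max(0).round(1))
E
```

```text
tabtop [0.5321 0.2161 0.0338] [np.float64(0.5), np.float64(0.5)] [0.5301 0.2155 0.048 ] [0.531  0.2178 0.048 ]
nubs [0.6033 0.1997 0.0247] [np.float64(0.0), np.float64(0.0)] [0.6036 0.1997 0.024 ] [0.6035 0.1996 0.024 ]
tips [0.6206 0.1961 0.0175] [np.float64(0.0), np.float64(0.0)] [0.6185 0.1962 0.024 ] [0.6184 0.1972 0.024 ]
spigot [ 0.6119 -0.1971  0.2442] [np.float64(0.4), np.float64(0.4)]
s0 ((260.8046875, 298.3256530761719), (58.98519515991211, 143.44642639160156), 83.93412017822266) 3413.5
[ 0.6172 -0.2116  0.232 ]
s1 ((360.66766357421875, 293.4941711425781), (50.477500915527344, 116.38296508789062), 85.63727569580078) 2991.0
[ 0.6049 -0.1981  0.232 ]
flange [ 0.5693 -0.2034  0.2519] [np.float64(2.3), np.float64(2.3)]
s0 0.124 [234.8 152.1] [309.5 205.4]
s0 0.134 [233.4 159.4] [309.4 212.3]
s0 0.144 [231.9 166.9] [309.3 219.4]
s1 0.124 [313.6 152.9] [388.3 206.1]
s1 0.134 [313.6 160.2] [389.6 213. ]
s1 0.144 [313.6 167.7] [391.  220.2]
```

```bash
python3 - <<'E'
from h import *
s0,s1=cal("s0"),cal("s1")
def ext(c,x,y,z,r):
    q=np.array([proj(c,[x+r*np.cos(t),y+r*np.sin(t),z]) for t in np.linspace(0,6.28,60)]);return [q[:,0].min(),q[:,0].max(),q[:,1].max()]
from scipy.optimize import least_squares as L
# flange: left,right,bottom extremes; washer likewise; each fit alone for x,y,z with known radius
for n,r,o0,o1,z in [("flange",.055,(220,334,319.5),(302,419,320),.232),("washer",.038,(247.5,316,235),(320,388.5,236),.134)]:
    f=L(lambda p:np.r_[np.array(ext(s0,*p,r))-o0,np.array(ext(s1,*p,r))-o1],[.61,-.197,z]);print(n,f.x.round(4),f.fun.round(1))
for n,c,p in [("spig",s0,(274.5,308.5)),("spig",s1,(362,308.5))]: print(on(c,p,.246).round(4))
# IK options: insertion approach yaw & tilt
S=np.array([.612,-.1975,.134]);a=np.radians(40)
def pose(bore,yaw,a,up=0):
    u=np.array([np.cos(yaw),np.sin(yaw),0]);y=np.array([-u[1],u[0],0]);Z=np.array([0,0,1.])
    z=np.sin(a)*u-np.cos(a)*Z
    g=bore+(-.069)*u+(.0085+.019*np.cos(a)+up)*Z
    return g+.019*z,rot(z,y)
p,r=pose(np.array([.5947,.2017,.018]),-.226,a);print("pick",p,solve_ik(p,r))
for yaw in np.radians(range(-120,100,20)):
    o=[]
    for d in(.1,0):
        p,r=pose(S-d*np.array([np.cos(yaw),np.sin(yaw),0]),yaw,a);j=solve_ik(p,r);o.append(None if j is None else np.round(j,2))
    print(round(np.degrees(yaw)),*o)
E
```

```text
flange [ 0.6221 -0.1965  0.2291] [-0.8  0.  -0.2  1.4 -0.6  0.2]
washer [ 0.6135 -0.1967  0.1332] [ 0.   0.1  0.1 -0.1  0.  -0.1]
[ 0.6088 -0.1967  0.246 ]
[ 0.6067 -0.1978  0.246 ]
pick [0.53935703 0.2144249  0.0265    ] None
-120 [-0.01  0.82  1.04 -0.6   1.65  0.58] [-0.13  0.7   1.24 -0.64  1.52  0.54]
-100 [ 0.05  0.61  1.4  -0.69  1.38  0.45] [-0.1   0.54  1.49 -0.74  1.27  0.37]
-80 [ 0.07  0.38  1.73 -0.8   1.1   0.3 ] [-0.11  0.38  1.74 -0.83  0.99  0.18]
-60 [-0.01  0.14  2.05 -0.9   0.78  0.07] [-0.19  0.21  1.96 -0.89  0.67 -0.09]
-40 [-0.26 -0.12  2.3  -0.76  0.41 -0.51] [-0.36  0.07  2.12 -0.67  0.35 -0.68]
-20 [-0.69 -0.28  2.43  0.61  0.39 -2.41] [-0.6   0.    2.19  0.55  0.31 -2.29]
0 [-1.03 -0.17  2.35  0.9   0.78  3.08] [-0.8   0.05  2.15  0.91  0.63 -3.04]
20 [-1.14  0.08  2.11  0.82  1.06  2.76] [-0.91  0.18  2.    0.87  0.93  2.92]
40 [-1.12  0.33  1.8   0.71  1.29  2.59] [-0.93  0.34  1.79  0.76  1.19  2.72]
60 [-1.04  0.56  1.47  0.59  1.52  2.47] [-0.9   0.51  1.54  0.65  1.42  2.55]
80 [-0.94  0.78  1.12  0.49  1.75  2.34] [-0.83  0.67  1.29  0.53  1.64  2.39]
```

```bash
cat >> h.py <<'E'
def pose(bore,yaw,a,gx=-.069,clear=.003):
    u=np.array([np.cos(yaw),np.sin(yaw),0]);y=np.array([-u[1],u[0],0]);Z=np.array([0,0,1.])
    z=np.sin(a)*u-np.cos(a)*Z
    g=np.asarray(bore)+gx*u+(.009*np.sin(a)+clear+.019*np.cos(a))*Z
    return g+.019*z,rot(z,y)
E
python3 - <<'E'
from h import *
for d in (0,10,20,25,30,35,40):
  for up in (0,.05):
    p,r=pose([.5947,.2017,.018+up],-.226,np.radians(d));j=solve_ik(p,r);print(d,up,None if j is None else np.round(j,2))
print("yaws at tilt 35")
for y in range(-180,180,30):
    p,r=pose([.5947,.2017,.018],np.radians(y),np.radians(35));j=solve_ik(p,r);print(y,None if j is None else np.round(j,2))
E
```

```text
0 0 [ 0.18  0.46  1.75 -0.    0.94 -1.16]
0 0.05 [ 0.18  0.38  1.74 -0.    1.03 -1.16]
10 0 [ 0.22  0.39  1.85 -0.11  0.74 -1.05]
10 0.05 [ 0.22  0.31  1.84 -0.1   0.84 -1.06]
20 0 [ 0.27  0.36  1.95 -0.31  0.55 -0.83]
20 0.05 [ 0.27  0.26  1.94 -0.27  0.65 -0.89]
25 0 [ 0.29  0.35  1.99 -0.48  0.47 -0.66]
25 0.05 [ 0.29  0.24  1.99 -0.4   0.57 -0.75]
30 0 [ 0.32  0.35  2.03 -0.73  0.4  -0.4 ]
30 0.05 [ 0.32  0.24  2.03 -0.58  0.49 -0.56]
35 0 [ 0.34  0.36  2.06 -1.05  0.36 -0.07]
35 0.05 [ 0.34  0.24  2.07 -0.83  0.43 -0.31]
40 0 None
40 0.05 [ 0.37  0.25  2.1  -1.13  0.41  0.  ]
yaws at tilt 35
-180 [0.1  1.07 0.81 0.06 1.86 1.67]
-150 [ 0.24  1.09  0.79 -0.17  1.86  1.29]
-120 [ 0.37  0.99  0.96 -0.37  1.68  0.95]
-90 [ 0.48  0.83  1.25 -0.54  1.4   0.67]
-60 [ 0.52  0.64  1.59 -0.73  1.04  0.42]
-30 [ 0.45  0.45  1.91 -0.94  0.63  0.15]
0 [ 0.22  0.3   2.15 -0.94  0.16 -0.46]
30 [-0.09  0.28  2.18  1.14  0.37  3.08]
60 [-0.26  0.41  1.98  0.89  0.79  2.75]
90 [-0.26  0.59  1.68  0.66  1.14  2.52]
120 [-0.17  0.78  1.34  0.46  1.45  2.29]
150 [-0.04  0.96  1.03  0.27  1.71  2.01]
```

Two-view measurements against the stated sizes:

| Check | Measured | Expected |
|---|---|---|
| Clip plate top, z | 0.0247 | 0.024 |
| Washer, z | 0.133 | 0.134 |
| Tab to nubs | 75 mm | 76 mm |

All three are within a couple of millimetres, so I'll pick at 34° tilt.

```bash
python3 - <<'E'
from h import *
a=np.radians(34);b=[.5947,.2017,.018]
p,r=pose(b,-.226,a,gx=-.071)
z=Ro.from_rotvec(r).as_matrix()[:,2]
print(solve_ik(p,r),p)
reach([.53,.05,.30],rot([.4,0,-.9],[0,1,0])) if False else None
reach(p-.08*z+[0,0,.02],r); 
print(line_to(p-.03*z,feed=.12)); snap("wrist","p0")
print(line_to(p,feed=.05,stop_force=8),state()["contact_force"])
clamp(); s=state();print(s["opening"]*88,s["contact_force"],s["time_s"]); 
line_to(s["position"]+[0,0,.06],feed=.08); snap("wrist","p1");s=state();print(s["opening"]*88,s["contact_force"],s["time_s"])
snap("side","p1s")
cv2.imwrite("pics/m3.png",np.hstack([cv2.resize(cv2.imread("pics/p0.png"),(400,300),interpolation=3),cv2.resize(cv2.imread("pics/p1.png"),(400,300),interpolation=3)]))
E
```

```text
[ 0.33955417  0.35127176  2.06095018 -0.98121302  0.3688358  -0.1377778 ] [0.53585998 0.21522897 0.02603274]
False
False [-0.24903035  0.54905993 -0.56208112]
29.68077668076306 [-0.50216142 -0.04463625  1.51171248] 8.9167
29.567095644748193 [ 0.31732493 -0.19359418 -0.88429077] 9.8667
```

View pics/m3.png

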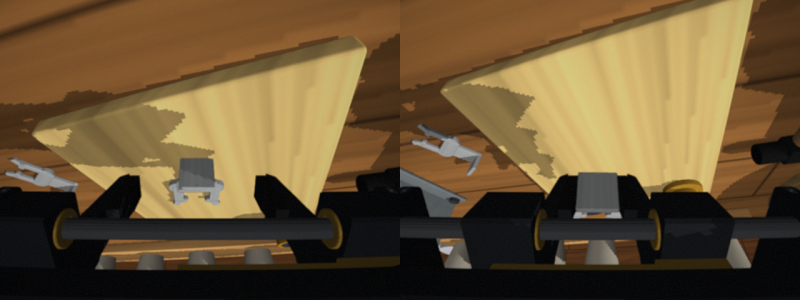

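```bash
python3 - <<'E'
from h import *
a=np.radians(34)
p,r=pose([0,0,0],0,a,gx=-.071)   # nominal TCP in clip frame
Rt=Ro.from_rotvec(r).as_matrix(); s=state(); Rw=Ro.from_rotvec(s["orientation"]).as_matrix()
c=cal("p1")
for q in [(-.07,.015,0),(-.07,-.015,0),(-.07,.015,.03),(-.07,-.015,.03),(-.064,.015,.03),(-.064,-.015,.03)]:
    print(q,proj(c,s["position"]+Rw@Rt.T@(np.array(q)-p)).round(1))
im=cv2.imread("pics/p1.png")[265:365,260:380];cv2.imwrite("pics/m4.png",cv2.resize(im,None,fx=5,fy=5,interpolation=cv2.INTER_CUBIC))
S=np.array([.6125,-.197,.134])
for yd in(-50,-60,-70,-80,-90):
  y=np.radians(yd);u=np.array([np.cos(y),np.sin(y),0])
  print(yd,*[np.round(solve_ik(*pose(S-d*u,y,a,gx=-.071)),2) for d in (.12,.05,0)])
E
```

```text
(-0.07, 0.015, 0) [346.1 272.1]
(-0.07, -0.015, 0) [282.7 272.1]
(-0.07, 0.015, 0.03) [350.1 332.9]
(-0.07, -0.015, 0.03) [278.5 333. ]
(-0.064, 0.015, 0.03) [349.  338.3]
(-0.064, -0.015, 0.03) [279.7 338.4]
-50 [-0.11 -0.03  2.17 -0.68  0.66 -0.34] [-0.23  0.06  2.08 -0.64  0.6  -0.47] [-0.3   0.13  2.   -0.6   0.57 -0.56]
-60 [-0.02  0.1   2.03 -0.72  0.81 -0.08] [-0.15  0.16  1.98 -0.7   0.74 -0.21] [-0.23  0.2   1.92 -0.68  0.71 -0.29]
-70 [ 0.04  0.23  1.88 -0.71  0.96  0.09] [-0.09  0.25  1.86 -0.71  0.89 -0.02] [-0.18  0.28  1.83 -0.7   0.85 -0.1 ]
-80 [ 0.06  0.35  1.73 -0.67  1.1   0.22] [-0.06  0.35  1.73 -0.69  1.03  0.12] [-0.15  0.35  1.72 -0.69  0.98  0.05]
-90 [ 0.06  0.47  1.56 -0.63  1.23  0.32] [-0.05  0.44  1.6  -0.66  1.16  0.24] [-0.13  0.43  1.61 -0.67  1.11  0.18]
```

View pics/m4.png

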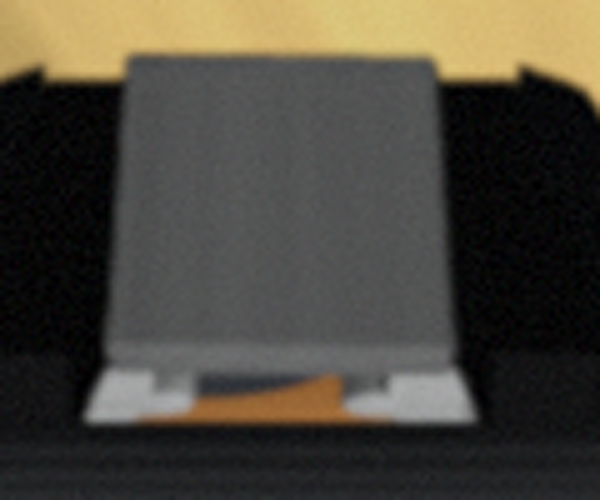

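The held tab matches the predicted pixels to about 1–2 px, with its bottom edge about 4 px off, probably the bend radius. Now I'll move to the standoff at yaw −70° and look from the side and the wrist.

```bash
python3 - <<'E'
from h import *
a=np.radians(34);y=np.radians(-70);u=np.array([np.cos(y),np.sin(y),0])
S=np.array([.6125,-.197,.134])
line_to(state()["position"]+[0,0,.09],feed=.2)
p,r=pose(S-.13*u+[0,0,.03],y,a,gx=-.071); reach(p,r)
p,r=pose(S-.065*u+[0,0,.005],y,a,gx=-.071); print(line_to(pose(S-.10*u+[0,0,.005],y,a,gx=-.071)[0],feed=.15,stop_force=6))
print(line_to(p,feed=.08,stop_force=5))
s=state();print(s["position"]-p,s["contact_force"],s["time_s"],s["opening"]*88)
snap("side","q0");snap("top","q0t")
c,ct=cal("q0"),cal("q0t")
b=S-.065*u+[0,0,.005];v=np.array([-u[1],u[0],0])
for n,q in [("seat",S),("tipL",b+.025*u+.027*v+[0,0,.006]),("tipR",b+.025*u-.027*v+[0,0,.006]),("tab top",b-.067*u+[0,0,.03])]: print(n,proj(c,q).round(1),proj(ct,q).round(1))
x,y0=proj(c,S).astype(int);A=cv2.resize(cv2.imread("pics/q0.png")[y0-65:y0+35,x-60:x+40],None,fx=6,fy=6,interpolation=cv2.INTER_CUBIC)
print("crop origin",x-60,y0-65);cv2.imwrite("pics/m5.png",A)
E
```

```text
False
False
[-1.28744515e-04 -4.57352492e-04 -5.30581819e-05] [-0.65566747 -0.52057441 -1.24260236] 12.425 29.227350951577243
seat [353.8 299.7] [394.5 207.4]
tipL [355.7 283. ] [375.5 201.7]
tipR [337.6 289.7] [383.9 222.4]
tab top [331.2 257.2] [344.3 223. ]
crop origin 293 234
```

View pics/m5.png

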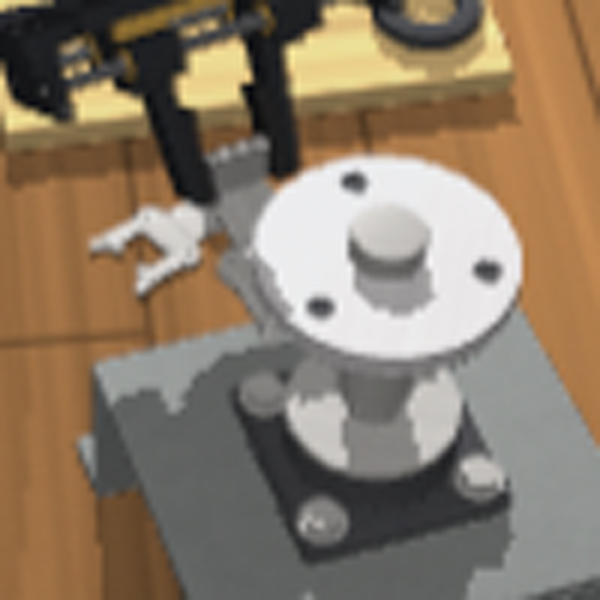

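The side view shows the clip under the flange edge, with the tab top at about (333,259) against a predicted (331,257). The washer centre is offset by the same 2 px, so the relative alignment is good. Next I'll touch the washer lightly to get its height, lift, and push in with a force limit.

```bash
python3 - <<'E'
from h import *
a=np.radians(34);y=np.radians(-70);u=np.array([np.cos(y),np.sin(y),0])
S=np.array([.6125,-.197,.134]);P=lambda d,z:pose(S-d*u+[0,0,z],y,a,gx=-.071)[0]
print(line_to(P(.045,.005),feed=.06,stop_force=5))
t=line_to(P(.045,-.004),feed=.012,stop_force=3);s=state();dz=s["position"][2]-P(.045,0)[2];print("touch",t,dz*1e3,s["contact_force"])
zz=dz+.0015
line_to(P(.045,zz),feed=.02);print(state()["contact_force"])
print("push",line_to(P(.022,zz),feed=.04,stop_force=12));s=state();print((s["position"]-P(0,zz))@u*1e3,s["contact_force"],s["opening"]*88,s["time_s"])
snap("side","r0");snap("wrist","r0w")
E
```

```text
False
touch True -1.8417523074988895 [-0.88586176  0.79735532  2.81629609]
[ 0.02462924 -0.60000696 -0.25506018]
push False
-21.63629612200214 [ 0.45771343 -0.75820363  0.23407765] 29.613506198094235 14.5583
```

```bash
python3 - <<'E'
from h import *
a=np.radians(34);y=np.radians(-70);u=np.array([np.cos(y),np.sin(y),0])
S=np.array([.6125,-.197,.134]);zz=-.00034;P=lambda d,z:pose(S-d*u+[0,0,z],y,a,gx=-.071)[0]
for d in (.018,.014,.010,.006,.003,0,-.003,-.006):
    t=line_to(P(d,zz),feed=.03,stop_force=25);s=state();f=s["contact_force"]
    print(d,t,((s["position"]-P(0,zz))@u*1e3).round(2),"F",f.round(1),"Fu",(f@u).round(1),round(s["opening"]*88,2),s["time_s"])
    if t or -f@u>30: break
snap("side","r1");snap("wrist","r1w")
A=cv2.resize(cv2.imread("pics/r1.png")[215:335,293:413],(600,600),interpolation=cv2.INTER_CUBIC);cv2.imwrite("pics/m6.png",A)
E
```

```text
0.018 False -18.17 F [0.6 3.  1. ] Fu -2.6 29.64 14.9417
0.014 False -14.13 F [0.5 4.1 0.5] Fu -3.7 29.53 15.225
0.01 False -9.97 F [1.5 2.6 1.9] Fu -1.9 29.31 15.5083
0.006 False -5.71 F [2.  1.7 0.8] Fu -0.9 29.55 15.7917
0.003 False -2.6 F [2.2 1.3 2.2] Fu -0.5 29.82 16.0417
0 False 0.42 F [ 2.9 -0.   2.1] Fu 1.0 29.34 16.2917
-0.003 False 1.49 F [-5.1 11.6  9.1] Fu -12.7 29.55 16.5417
-0.006 False 2.48 F [-10.6  23.9  15.6] Fu -26.1 29.52 16.7917
```

View pics/m6.png

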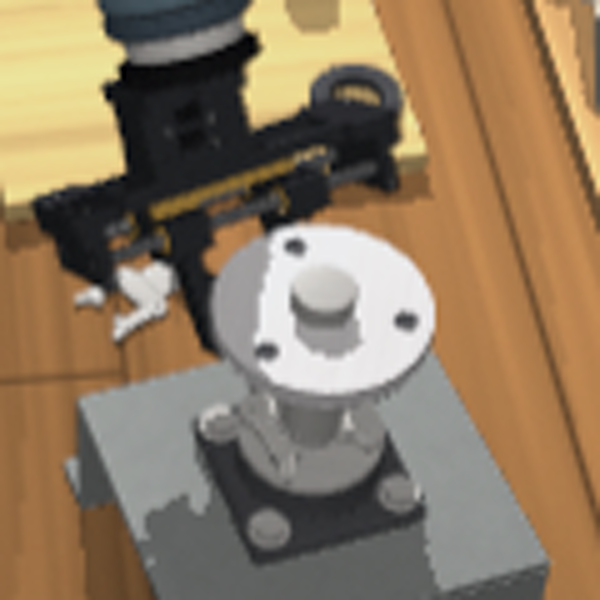

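The legs now lie on both sides of the shaft on the washer. The clip moved about 22 mm and then hit a hard stop within 1 mm of the predicted home position. I'll relieve the push, release, back off and check.

```bash
python3 - <<'E'
from h import *
a=np.radians(34);y=np.radians(-70);u=np.array([np.cos(y),np.sin(y),0])
S=np.array([.6125,-.197,.134]);zz=-.00034;p,r=pose(S-.0*u+[0,0,zz],y,a,gx=-.071);z=Ro.from_rotvec(r).as_matrix()[:,2]
line_to(p,feed=.03);print(state()["contact_force"])
open_jaws();print(state()["contact_force"])
line_to(p-.10*z,feed=.1)
line_to(p-.18*z+[0,0,.02],feed=.2); dwell(.2)
im,c=snap("wrist","f0");print(state()["contact_force"],state()["time_s"])
x,y0=proj(c,S).astype(int);print("seat px",x,y0)
u_,v=u,np.array([-u[1],u[0],0])
x0,y1=x-70,y0-70
o=cv2.resize(im[max(y1,0):y0+50,x0:x+70,::-1],None,fx=5,fy=5,interpolation=cv2.INTER_CUBIC);cv2.imwrite("pics/m7.png",o)
B=S-[0,0,.001]
for n,q in dict(tabtL=B-.07*u+.015*v+[0,0,.03],tabtR=B-.07*u-.015*v+[0,0,.03],tabbL=B-.07*u+.015*v,tabbR=B-.07*u-.015*v,tipL=B+.025*u+.027*v+[0,0,.006],tipR=B+.025*u-.027*v+[0,0,.006]).items(): print(n,((proj(c,q)-[x0,max(y1,0)])*5).round())
E
```

```text
[0.20302089 2.34189899 2.33004317]
[ 0.0023455   0.22207266 -0.29176557]
[-0.33431555 -0.30342196  0.20674879] 20.2417
seat px 316 230
tabtL [430. 239.]
tabtR [274. 238.]
tabbL [426. 131.]
tabbR [278. 131.]
tipL [461. 435.]
tipR [241. 434.]
```

View pics/m7.png

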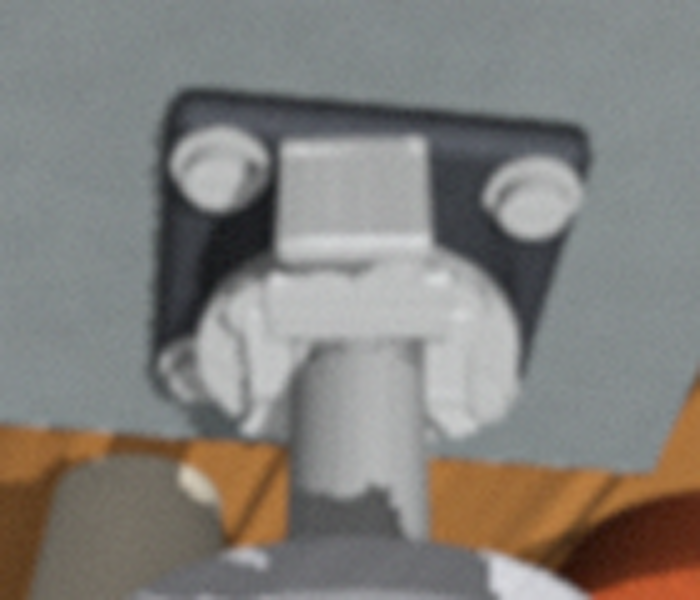

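The wrist view shows the clip flat on the washer with its tab up. The tab top edge is at x 275–433 in the crop, against a predicted 274–430. The leg tips are at y≈435 against a predicted 434. Nothing is in the gripper, so I'm handing in.

```bash
python3 - <<'E'
from h import *
print(finish_job(),state()["time_s"])
E
```

```text
the job is handed in; nothing more can be done
the job is handed in; nothing more can be done
```

The large steel clip is pushed into the spindle groove and released, flat on the washer with its tab up. I handed the job in at about 20 s of the 45 s allowed. No verdict is reported, so success rests on the checks below.

**How it went:** I gripped the clip across its thumb tab with the tool leaning 34° and brought it in under the flange. A light touch (3 N limit) found the washer height before I pushed. I sampled the force only between short push steps, so I did not record a snap peak. The clip then hit a hard stop, and I pressed it to about 26 N.

**What the checks showed:**
- **Position:** the hard stop came within about 1 mm of the home position predicted from the cameras. In the last wrist picture, taken after release, the tab's top edge and the leg tips lie within 1–2 px (1–2 mm) of the fully seated pose.
- **Release:** nothing was in contact; the remaining wrist force was only noise, about 0.3 N.

**What disagreed or was not checked:**
- The first triangulated height of the tab was about 14 mm too low because the two views were close together. I used the plate height and the clip's known length instead.
- A rough ellipse fit of the flange put the spindle axis about 10 mm off in x. I relied on the washer and spigot, which agreed to about 2 mm, and the hard stop later confirmed them.
- The touch found the washer about 1 mm lower than the cameras had.
- The nubs are hidden behind the shaft in the last picture, so I judged the snap from the hard stop and the position.
- I took no final picture to measure the other parts. The robot never came near them, and no unexpected contact force appeared.

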